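# Hang the round dip basket on the drip stand

### The job

Hang the round dip basket up to drain: keep it upright and hang its wire handle in the hook of the drip stand so that it hangs freely from the hook. Leave the square dip basket standing where it is.

Things in the scene. Friction and masses are not known exactly. Their poses are not given: they have to be found in the camera images.
- round_basket_grip (a point): Centre of the upright black grip (16 x 20 x 38 mm in local x, y, z) on top of the handle of the loose ROUND dip basket: a perforated metal cup 62 mm across, 40 mm high, 0.08 to 0.17 kg, 146 mm high to the top of the grip. It stands on the bench, this point 127 mm above its underside. z up; the rigid wire handle arches over the cup in the local y-z plane.
- round_basket_bar (a point): Top of the round basket's wire arch (centre of the 6 mm wire), where the basket hangs: 32 mm below its grip's centre, 95 mm above its underside, 55 mm above the cup's rim; same axes. A 10 mm stem joins it to the grip above. Below it the arch is open, 50 mm wide along y at 17 mm down; 74 mm wide over its legs.
- hook_seat (a point): Where the top of the wire arch lies once hung, 230 mm above the bench: in the dip of the hook of the fixed drip stand (8 mm rod over a 150 x 110 mm tray). x points from the hook's free end (24 mm off) to the upright (74 mm off). Free end and rod top are 10 mm above this point, the dip's underside 11 mm below. The free end goes in under the arch, which then lies along y, either way.
- square_basket_grip (a point): Centre of the black grip of the SQUARE dip basket, a bystander: a loose perforated metal box 62 x 62 mm, 40 mm high, with the same handle and grip (centre 127 mm, top 146 mm above the bench). From start to start it may change places with the round basket.
There are look-alikes about, which are no part of the job. Leave any orange look-alike of the part that bears round_basket_grip alone.

How it is judged:
By the outcome, as a careful person would: the job done as asked, in the order asked, and still so for the second after the job is handed in, with the robot touching nothing.
It also fails if it takes over 37 s, if anything falls off the work surface, if the arm or the gripper's body presses on something with over 40 N, if the wrist force passes 120 N, or if a joint passes its speed limit or range.

### The arm

A 7-joint arm with a two-finger parallel gripper is mounted at the origin on a cart in front of the work surface, level with it; the furniture and walls round the work are solid. World frame = base frame: x ahead of the robot, y to its left, z up, the work surface at z = 0. Lengths are in m, angles in rad, forces in N, time in s.
With the tool pointing down it reaches from about 0.4 to 0.85 m from the base axis. Payload 10.4 kg.
Tool frame: the origin (TCP) lies between the finger pads; the fingertips stand tcp_to_tips ahead of it and the grasp point (between the pads) lies 8 mm behind it (tcp_to_tips is the distance from the TCP to the fingertips, in m); z points along the fingers, y is the line along which they close (so a half turn about z gives the same grasp; the last joint's range is limited). The gripper opens to 85 mm and grips with 20 to 120 N. Pads are 22 mm wide; open, the fingers measure 114 mm over their backs; the gripper's body (76 mm by 85 mm) begins 54 mm behind the grasp point. The pads swing forward as they close: fully open they stand 13 mm farther back than shut.
Start: joints at [-1.213, 0.332, -0.065, 1.46, 0.022, 1.35, -0.088], TCP at [0.232, 0.58, 0.242] pointing down, gripper open.
Joint ranges: [-2.6, 2.6], [-0.5, 2.12], [-1.47, 1.34], [0.16, 2.42], [-1.27, 4.41], [0.06, 2.06], [-2.6, 2.6]. Speed limits (rad/s): [2.22, 2.22, 2.79, 2.79, 3.14, 3.14, 3.14].

### API

Orientations are given as a unit quaternion [x, y, z, w].
In Python, from workcell import * gives the robot as it stands.
- The arm moves only by the tool apply_moves, never from a script. Its argument "rows" is a list of rows, each an object of numbers: "x", "y", "z": the shift along the tool's x, y, z in mm; "ax", "ay", "az": the turn, a rotation vector about the tool's x, y, z in degrees; "gripper": the closure, from 0 (fully open) to 1 (shut). A call has 1 to 5 rows; each row shifts and turns the commanded pose from where the row before left it, along the tool's axes as they then stand; what a row does not reach is not made up. A row lasts 1/12 s, in which the tool goes at most 41.7 mm and 7.16 degrees, less where a joint would pass 70% of its speed; a pose out of reach is approached as far as the arm can. A call with a gripper value outside its range is refused whole. The fingers move at their own pace and stop on an object; "newtons" is the grip in N (left out, the last holds). Time passes only in rows, so rows that do not move let the fingers close. It gives the time, the measured TCP pose, the force, the opening and the grip force at its end, in the units of the state.
- get_obs(): the state, without advancing time (a new reading comes with each control period).
- camera(name): name is "side" or "top"; returns a dict with "color" (400x640x3 uint8, red, green, blue), "fov_y" (degrees; the focal length in pixels is half the picture's height over the tangent of half this angle, whatever the lens; pixels are square), "cx", "cy" (the principal point, pixels), "rvec" (rotation vector, rad) and "tvec" (3), from world to camera coordinates, as OpenCV has them. Camera axes: x right, y down, z forward; pixel columns grow to the right and rows downward; lengths in m; the calibration is good to about 2 mm. A picture is of the moment at which its call begins. There is no depth.
- hand_in(): hands the job in; it is judged then, once.
The state is a dict: "clock": time; "joint_pos": joint angles; "joint_velocities": joint speeds; "tau": joint torques, N m; "position": TCP position; "ee_rot": TCP orientation; "ft_force": force on the tool from outside, world axes, zero at the start; "torque": the same for the moment, N m; "grip_width": opening from 0.0 (shut) to 1.0 (fully open); "grasp_force": force on a finger pad.
Only numpy, scipy, OpenCV 4.12 (cv2) and the standard library are available. Lean on these libraries where they do the work, as an engineer would, in place of code of your own. Each camera call takes 0.05 s, during which the arm holds its last target. There are 200 camera calls.

## Working session

There is one attempt and no reset: what is moved stays moved. The work goes in short steps, Python scripts to look and compute and a tool call to move; the robot and the scene stay as the last step left them, time stands still between calls to the robot, and variables do not carry over. Pictures are saved under pics/ and viewed, at most 10 in all, crops included, and the job is handed in when it is done.

Besides the shell and the picture viewer there is one more tool, called after ">>>" as name([rows], argument=value, ...), one row to a line, values as JSON. apply_moves: Moves the arm, as the interface text tells. Its arguments: {"type":"object","properties":{"rows":{"type":"array","items":{"type":"object","properties":{"x":{"type":"number"},"y":{"type":"number"},"z":{"type":"number"},"ax":{"type":"number"},"ay":{"type":"number"},"az":{"type":"number"},"gripper":{"type":"number"}}}},"newtons":{"type":"number"}},"required":["rows"]}

```bash
mkdir -p pics
cat > h.py <<'E'
from workcell import *
import numpy as np, cv2
from scipy.spatial.transform import Rotation as R
def cam(n):
    c=camera(n); f=200/np.tan(np.radians(c['fov_y']/2)); M=cv2.Rodrigues(np.array(c['rvec'],float))[0]
    t=np.array(c['tvec'],float); K=np.array([[f,0,c['cx']],[0,f,c['cy']],[0,0,1]]); return dict(img=c['color'],K=K,M=M,t=t,o=-M.T@t)
def ray(c,u,v):
    d=c['M'].T@np.linalg.inv(c['K'])@[u,v,1]; return d/np.linalg.norm(d)
def onz(c,u,v,z):
    d=ray(c,u,v); return c['o']+d*(z-c['o'][2])/d[2]
def two(c1,p1,c2,p2):
    a,b=ray(c1,*p1),ray(c2,*p2); s=np.linalg.lstsq(np.array([a,-b]).T,c2['o']-c1['o'],rcond=None)[0]
    P,Q=c1['o']+a*s[0],c2['o']+b*s[1]; return (P+Q)/2,np.linalg.norm(P-Q)
def proj(c,P):
    q=c['K']@(c['M']@np.array(P)+c['t']); return q[:2]/q[2]
E
python3 - <<'E'
from h import *
o=get_obs(); print(o['clock'],o['position'],o['ee_rot'],o['ft_force']); 
try: print(tcp_to_tips)
except Exception as e: print(e)
for n in('side','top'):
    c=cam(n); cv2.imwrite(f'pics/{n}0.png',c['img'][:,:,::-1]); print(n,c['o'],c['K'][0,0],c['M'][2])
E
```

```text
0.0 [0.23214589 0.57988669 0.24150036] [ 1.89214799e-01  9.81935449e-01 -7.24227143e-04 -1.01273617e-04] [ 0.55207155 -0.49690782 -0.32261966]
0.011
side [ 0.46158457 -0.40964426  0.68856471] 400.55402014421776 [ 0.0826641   0.76306787 -0.64101019]
top [0.36558052 0.23090417 1.00880781] 434.04652519071965 [ 0.181027    0.00486514 -0.98346609]
```

View pics/side0.png

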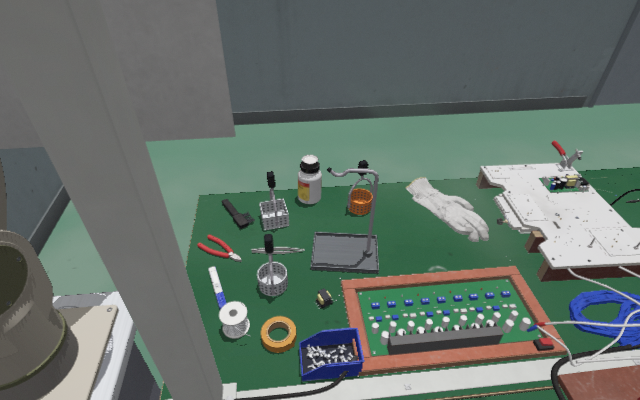

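View pics/top0.png

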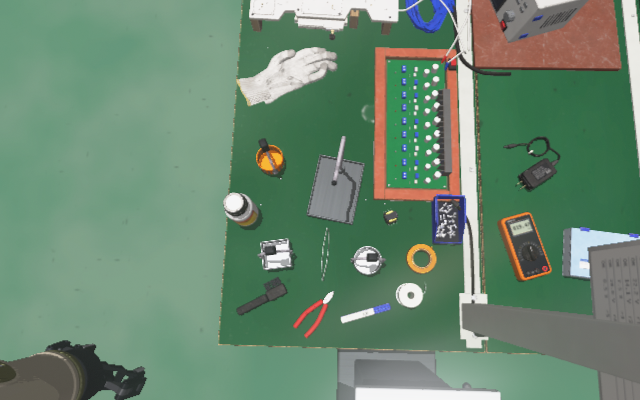

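Candidates: a round metal basket at side (271,278) / top (367,260), a square metal basket at side (274,213) / top (276,253), and an orange round basket at side (361,200) / top (270,159). The first fits because it is round, bare metal and loose. I'll confirm it in an enlarged crop.

Run:
```python
from h import *
a=cv2.imread('pics/side0.png');b=cv2.imread('pics/top0.png')
r=lambda i,x,y,w,h,s:cv2.resize(i[y:y+h,x:x+w],None,fx=s,fy=s,interpolation=cv2.INTER_CUBIC)
# side basket 240..300 x 225..300 ; side hook 300..390 x 155..275; top basket 340..400x235..285 ; top hook 300..370x130..230
im=np.zeros((600,800,3),np.uint8)
for (i,x,y,w,h,X,Y) in[(a,240,228,66,75,0,0),(a,310,155,80,120,400,0),(b,340,235,66,50,0,300),(b,300,130,66,100,400,300)]:
    s=4 if h<=75 else (2.5 if h==120 else 3)
    if Y==300 and X==0:s=6
    q=r(i,x,y,w,h,s); q=q[:600-Y if Y else 300,:400]; im[Y:Y+q.shape[0],X:X+q.shape[1]]=q
cv2.imwrite('pics/crop1.png',im)
```

```text
(no output)
```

View pics/crop1.png

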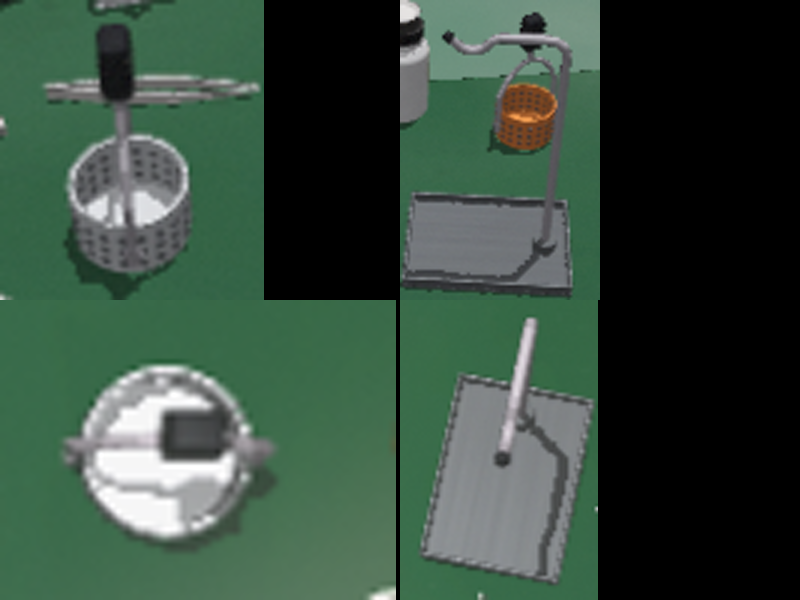

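The crop confirms it. The bare-metal round cup has its grip centre at side (268.8,243.5) and grip top at top (372,257.4), with the arch along the image row in the top view. The hook's free end is at side (328.8,169.8) / top (334.3,182.7), and its upright bend is at side (377,175) / top (344,138).

Run:
```python
from h import *
np.set_printoptions(precision=4,suppress=True)
s,t=cam('side'),cam('top')
print('grip2',two(s,(268.8,243.5),t,(372,257.6)))
print('griptop z.146',onz(t,372,257.4,.146),'side centre z.127',onz(s,268.8,243.5,.127))
# arch legs at rim height: top image
for p in[(351.5,260),(385.3,259.7)]: print('leg z.05',onz(t,*p,.05))
# cup rim circle top
print('cup rim',onz(t,340+166/6,235+151/6,.04))
print('grip edge L/R',onz(t,340+162/6,235+135/6,.146),onz(t,340+224/6,235+135/6,.146))
print('free2',two(s,(328.8,169.8),t,(334.3,182.7)),onz(t,334.3,182.7,.238),onz(s,328.8,169.8,.236))
print('rodend',onz(t,344.3,138,.238),'corner side',onz(s,376,175,.236))
for p in [(460,378),(590,402),(424,556),(556,578)]: print('tray',onz(t,300+(p[0]-400)/3,130+(p[1]-300)/3,.01))
print('base',onz(t,341.7,170,0.01))
```

```text
grip2 (array([0.4254, 0.139 , 0.1265]), np.float64(0.003044114984791998))
griptop z.146 [0.423  0.1409 0.146 ] side centre z.127 [0.427  0.1388 0.127 ]
leg z.05 [0.4225 0.1759 0.05  ]
leg z.05 [0.4252 0.1017 0.05  ]
cup rim [0.4237 0.1394 0.04  ]
grip edge L/R [0.4226 0.1508 0.146 ] [0.4231 0.1304 0.146 ]
free2 (array([0.5518, 0.2204, 0.2348]), np.float64(0.0008687859113754966)) [0.5505 0.2204 0.238 ] [0.5519 0.2188 0.236 ]
rodend [0.6364 0.2039 0.238 ] corner side [0.6394 0.1929 0.236 ]
tray [0.6698 0.2531 0.01  ]
tray [0.6529 0.1493 0.01  ]
tray [0.5255 0.2767 0.01  ]
tray [0.5111 0.1739 0.01  ]
base [0.6367 0.2005 0.01  ]
```

>>> apply_moves([
  {"az": -6,"gripper": 0},
  {"az": -6},
  {"az": -6},
  {"az": -6},
  {"x": -6,"y": -15},
])

```text
invalid input at $.rows[0]: expected keys x, y, z, ax, ay, az, gripper
```

>>> apply_moves([
  {"x": -12,"y": -30},
  {"x": -12,"y": -30},
  {"x": -12,"y": -30},
  {"x": -12,"y": -30},
  {"x": -12,"y": -30},
])

```text
invalid input at $.rows[0]: expected keys x, y, z, ax, ay, az, gripper
```

>>> apply_moves([
  {"x": -12,"y": -30},
  {"x": -12,"y": -30},
  {"x": -12,"y": -30},
  {"x": -12,"y": -30},
  {"x": -12,"y": -30},
])

```text
invalid input at $.rows[0]: expected keys x, y, z, ax, ay, az, gripper
```

Run:
```python
from h import *
np.set_printoptions(precision=4,suppress=True)
s=cam('side'); o=get_obs(); r=R.from_quat(o['ee_rot']); p=np.array(o['position'])
print(o['clock'],p,r.as_matrix(),o['joint_pos'],o['ft_force'])
print('to TCP goal, tool mm',1e3*r.inv().apply(np.array([.4245,.1395,.127-.002])-p))
q=lambda x,y:(310+(x-400)/2.5,155+y/2.5)
print('base',onz(s,*q(545,243),.008),'dip',onz(s,*q(470,52),.223),'bend',onz(s,*q(563,46),.236),'ball',onz(s,*q(448,37),.236))
```

```text
0.25 [0.2323 0.5801 0.242 ] [[-0.9284  0.3717 -0.0002]
 [ 0.3717  0.9284 -0.0006]
 [-0.     -0.0006 -1.    ]] [-1.2126  0.3325 -0.0647  1.4605  0.0216  1.3499 -0.0885] [ 0.0388 -0.2073  0.4756]
to TCP goal, tool mm [-342.2267 -337.4957  117.17  ]
base [0.6458 0.2041 0.008 ] dip [0.5699 0.2151 0.223 ] bend [0.639  0.1981 0.236 ] ball [0.5527 0.2188 0.236 ]
```

>>> apply_moves([
  {"x": 0,"y": 0,"z": 0,"ax": 0,"ay": 0,"az": -6,"gripper": 0},
  {"x": 0,"y": 0,"z": 0,"ax": 0,"ay": 0,"az": -6,"gripper": 0},
  {"x": 0,"y": 0,"z": 0,"ax": 0,"ay": 0,"az": -6,"gripper": 0},
  {"x": 0,"y": 0,"z": 0,"ax": 0,"ay": 0,"az": -6,"gripper": 0},
  {"x": -6,"y": -15,"z": 0,"ax": 0,"ay": 0,"az": 0,"gripper": 0},
])

```text
clock: 0.67
position: [0.2367, 0.5671, 0.2417]
ee_rot: [-0.024, 1.0, 0.0, -0.001]
ft_force: [-0.6, -0.5, -0.2]
grip_width: 0.998
grasp_force: 0.0
```

>>> apply_moves([
  {"x": -12,"y": -30,"z": 0,"ax": 0,"ay": 0,"az": 0,"gripper": 0},
  {"x": -12,"y": -30,"z": 0,"ax": 0,"ay": 0,"az": 0,"gripper": 0},
  {"x": -12,"y": -30,"z": 0,"ax": 0,"ay": 0,"az": 0,"gripper": 0},
  {"x": -12,"y": -30,"z": 0,"ax": 0,"ay": 0,"az": 0,"gripper": 0},
  {"x": -12,"y": -30,"z": 0,"ax": 0,"ay": 0,"az": 0,"gripper": 0},
])

```text
clock: 1.08
position: [0.3049, 0.4163, 0.2423]
ee_rot: [-0.019, 1.0, 0.0, -0.0]
ft_force: [0.1, 0.1, -0.8]
grip_width: 0.999
grasp_force: 0.0
```

>>> apply_moves([
  {"x": -12,"y": -30,"z": 0,"ax": 0,"ay": 0,"az": 0,"gripper": 0},
  {"x": -12,"y": -30,"z": 0,"ax": 0,"ay": 0,"az": 0,"gripper": 0},
  {"x": -12,"y": -30,"z": 0,"ax": 0,"ay": 0,"az": 0,"gripper": 0},
  {"x": -12,"y": -30,"z": 0,"ax": 0,"ay": 0,"az": 0,"gripper": 0},
  {"x": -12,"y": -30,"z": 0,"ax": 0,"ay": 0,"az": 0,"gripper": 0},
])

```text
clock: 1.5
position: [0.3705, 0.2687, 0.2424]
ee_rot: [-0.019, 1.0, 0.0, 0.0]
ft_force: [-0.3, 1.1, 0.6]
grip_width: 1.001
grasp_force: 0.0
```

```bash
cat > st.py <<'E'
from h import *
import sys
np.set_printoptions(precision=4,suppress=True)
o=get_obs(); r=R.from_quat(o['ee_rot']); p=np.array(o['position'])
print(o['clock'],p,np.degrees(np.arctan2(*r.as_matrix()[[1,0],1])),r.as_matrix()[:,2],o['joint_pos'],o['ft_force'],o['grip_width'],o['grasp_force'])
if len(sys.argv)>3: print('tool mm',1e3*r.inv().apply(np.array(sys.argv[1:4],float)-p))
E
python3 st.py .4245 .1395 .125
```

```text
1.5 [0.3705 0.2687 0.2424] 92.17931003963186 [ 0.0001  0.0004 -1.    ] [-0.8212 -0.042   0.0917  1.885   0.0038  1.2981  0.8782] [-0.2885  1.1028  0.6025] 1.0011735378326938 0.0
tool mm [ -48.9979 -131.1994  117.3583]
```

>>> apply_moves([
  {"x": -10,"y": -26,"z": 0,"ax": 0,"ay": 0,"az": 0,"gripper": 0},
  {"x": -10,"y": -26,"z": 0,"ax": 0,"ay": 0,"az": 0,"gripper": 0},
  {"x": -10,"y": -26,"z": 0,"ax": 0,"ay": 0,"az": 0,"gripper": 0},
  {"x": -10,"y": -26,"z": 0,"ax": 0,"ay": 0,"az": 0,"gripper": 0},
  {"x": -9,"y": -27,"z": 0,"ax": 0,"ay": 0,"az": 0,"gripper": 0},
])

```text
clock: 1.92
position: [0.4245, 0.14, 0.2424]
ee_rot: [-0.019, 1.0, 0.0, 0.0]
ft_force: [-0.3, 0.6, -0.0]
grip_width: 1.0
grasp_force: 0.0
```

>>> apply_moves([
  {"x": 0,"y": 0,"z": 12,"ax": 0,"ay": 0,"az": 0,"gripper": 0},
  {"x": 0,"y": 0,"z": 20,"ax": 0,"ay": 0,"az": 0,"gripper": 0},
  {"x": 0,"y": 0,"z": 20,"ax": 0,"ay": 0,"az": 0,"gripper": 0},
  {"x": 0,"y": 0,"z": 18,"ax": 0,"ay": 0,"az": 0,"gripper": 0},
  {"x": 0,"y": 0,"z": 0,"ax": 0,"ay": 0,"az": 0,"gripper": 0},
])

```text
clock: 2.33
position: [0.4224, 0.1404, 0.1693]
ee_rot: [-0.019, 1.0, -0.001, -0.002]
ft_force: [-0.8, 1.1, 0.2]
grip_width: 1.002
grasp_force: 0.0
```

```bash
python3 st.py .4245 .1395 .125
python3 - <<'E'
from h import *
im=[]
for n in('side','top'):
    c=cam(n); u=proj(c,[.4245,.1395,.14]).astype(int); x,y=u-[65,65]; im.append(cv2.resize(c['img'][y:y+130,x:x+130,::-1],(400,400),interpolation=cv2.INTER_CUBIC)); print(n,x,y)
cv2.imwrite('pics/pre.png',np.hstack(im))
E
```

```text
2.3333 [0.4224 0.1404 0.1693] 92.17803168072683 [-0.0043 -0.0023 -1.    ] [-0.6796 -0.0141  0.2554  2.0166  0.0043  1.1435  1.1828] [-0.8436  1.0532  0.179 ] 1.0024679403716947 0.0
tool mm [-2.2624 -0.8842 44.3141]
side 201 173
top 307 191
```

View pics/pre.png

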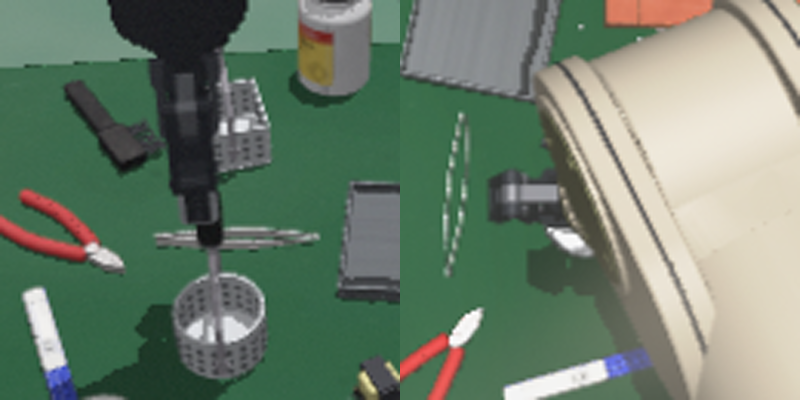

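The side crop shows the near finger at crop (200,205) and the black grip at (208,235), in line to about 3 mm. I'll shift by that amount, descend and grip.

>>> apply_moves([
  {"x": -3,"y": -1,"z": 10,"ax": 0,"ay": 0,"az": 0,"gripper": 0},
  {"x": 0,"y": 0,"z": 14,"ax": 0,"ay": 0,"az": 0,"gripper": 0},
  {"x": 0,"y": 0,"z": 13,"ax": 0,"ay": 0,"az": 0,"gripper": 0},
  {"x": 0,"y": 0,"z": 7,"ax": 0,"ay": 0,"az": 0,"gripper": 0},
  {"x": 0,"y": 0,"z": 0,"ax": 0,"ay": 0,"az": 0,"gripper": 0},
])

```text
clock: 2.85
position: [0.4269, 0.1401, 0.1274]
ee_rot: [-0.019, 1.0, -0.0, -0.001]
ft_force: [0.0, -0.0, -0.4]
grip_width: 0.998
grasp_force: 0.0
```

```bash
python3 st.py .425 .1395 .125
```

```text
2.85 [0.4269 0.1401 0.1274] 92.1853014553747 [-0.0011 -0.0006 -1.    ] [-0.674   0.0436  0.2619  2.0572 -0.0129  1.0436  1.2031] [ 0.0031 -0.0143 -0.384 ] 0.9977802606659226 0.0
tool mm [ 1.8925 -0.5639  2.4372]
```

>>> apply_moves([
  {"x": 1,"y": 0,"z": 2,"ax": 0,"ay": 0,"az": 0,"gripper": 0.5},
  {"x": 0,"y": 0,"z": 0,"ax": 0,"ay": 0,"az": 0,"gripper": 0.6},
  {"x": 0,"y": 0,"z": 0,"ax": 0,"ay": 0,"az": 0,"gripper": 1},
  {"x": 0,"y": 0,"z": 0,"ax": 0,"ay": 0,"az": 0,"gripper": 1},
  {"x": 0,"y": 0,"z": 0,"ax": 0,"ay": 0,"az": 0,"gripper": 1},
], newtons=50)

```text
clock: 3.27
position: [0.4264, 0.1404, 0.1267]
ee_rot: [-0.019, 1.0, 0.0, 0.0]
ft_force: [0.2, -0.3, -0.4]
grip_width: 0.296
grasp_force: 0.0
```

>>> apply_moves([
  {"x": 0,"y": 0,"z": 0,"ax": 0,"ay": 0,"az": 0,"gripper": 1},
  {"x": 0,"y": 0,"z": 0,"ax": 0,"ay": 0,"az": 0,"gripper": 1},
  {"x": 0,"y": 0,"z": 0,"ax": 0,"ay": 0,"az": 0,"gripper": 1},
  {"x": 0,"y": 0,"z": 0,"ax": 0,"ay": 0,"az": 0,"gripper": 1},
])

```text
clock: 3.6
position: [0.4265, 0.1404, 0.1267]
ee_rot: [-0.019, 1.0, 0.0, 0.0]
ft_force: [0.2, -1.1, 4.6]
grip_width: 0.226
grasp_force: 49.5
```

```bash
python3 st.py .425 .1395 .125
```

```text
3.6 [0.4265 0.1404 0.1267] 92.17643344270905 [ 0.0008  0.0004 -1.    ] [-0.6743  0.0424  0.2614  2.0602 -0.0127  1.0397  1.2021] [ 0.2114 -1.0589  4.6298] 0.22620729961456776 49.48566913604736
tool mm [ 1.5472 -0.8011  1.6901]
```

>>> apply_moves([
  {"x": 0,"y": 0,"z": -8,"ax": 0,"ay": 0,"az": 0,"gripper": 1},
  {"x": 0,"y": 0,"z": -20,"ax": 0,"ay": 0,"az": 0,"gripper": 1},
  {"x": 0,"y": 0,"z": -25,"ax": 0,"ay": 0,"az": 0,"gripper": 1},
  {"x": 0,"y": 0,"z": -25,"ax": 0,"ay": 0,"az": 0,"gripper": 1},
  {"x": 0,"y": 0,"z": -25,"ax": 0,"ay": 0,"az": 0,"gripper": 1},
])

```text
clock: 4.02
position: [0.4257, 0.1401, 0.2305]
ee_rot: [-0.019, 1.0, -0.0, -0.0]
ft_force: [-0.3, 0.4, -1.7]
grip_width: 0.227
grasp_force: 49.0
```

>>> apply_moves([
  {"x": 0,"y": 0,"z": -25,"ax": 0,"ay": 0,"az": 3,"gripper": 1},
  {"x": 0,"y": 0,"z": -20,"ax": 0,"ay": 0,"az": 3,"gripper": 1},
  {"x": 0,"y": 0,"z": -12,"ax": 0,"ay": 0,"az": 3,"gripper": 1},
  {"x": 0,"y": 0,"z": 0,"ax": 0,"ay": 0,"az": 3,"gripper": 1},
  {"x": 0,"y": 0,"z": 0,"ax": 0,"ay": 0,"az": 2,"gripper": 1},
])

```text
clock: 4.43
position: [0.4262, 0.1404, 0.2873]
ee_rot: [0.104, 0.995, 0.0, 0.0]
ft_force: [0.7, 0.7, -1.9]
grip_width: 0.226
grasp_force: 49.0
```

```bash
python3 st.py .4995 .2305 .285
```

```text
4.4333 [0.4262 0.1404 0.2873] 78.02347831926888 [ 0.001   0.0008 -1.    ] [-0.6752 -0.0979  0.2389  1.8396  0.0232  1.396   0.9204] [ 0.6989  0.6922 -1.9109] 0.22573384518419568 49.01991605758667
tool mm [-53.0124 103.3033   2.4921]
```

>>> apply_moves([
  {"x": -6,"y": 12,"z": 0,"ax": 0,"ay": 0,"az": 0,"gripper": 1},
  {"x": -14,"y": 27,"z": 0,"ax": 0,"ay": 0,"az": 0,"gripper": 1},
  {"x": -14,"y": 27,"z": 1,"ax": 0,"ay": 0,"az": 0,"gripper": 1},
  {"x": -13,"y": 27,"z": 1,"ax": 0,"ay": 0,"az": 0,"gripper": 1},
  {"x": -6,"y": 10,"z": 0,"ax": 0,"ay": 0,"az": 0,"gripper": 1},
])

```text
clock: 4.85
position: [0.4996, 0.2337, 0.2834]
ee_rot: [0.101, 0.995, -0.0, -0.001]
ft_force: [-0.6, 0.5, -1.2]
grip_width: 0.226
grasp_force: 49.1
```

>>> apply_moves([
  {"x": 0,"y": 0,"z": 0,"ax": 0,"ay": 0,"az": 0,"gripper": 1},
  {"x": 0,"y": 0,"z": 0,"ax": 0,"ay": 0,"az": 0,"gripper": 1},
])

```text
clock: 5.02
position: [0.4988, 0.2302, 0.2838]
ee_rot: [0.103, 0.995, -0.001, -0.001]
ft_force: [0.4, -1.1, -0.3]
grip_width: 0.222
grasp_force: 49.1
```

```bash
python3 st.py .573 .2155 .285
python3 - <<'E'
from h import *
im=[]
for n in('side','top'):
    c=cam(n); x,y=(proj(c,[.54,.22,.22])-[60,60]).astype(int); im.append(cv2.resize(c['img'][y:y+120,x:x+120,::-1],(400,400),interpolation=cv2.INTER_CUBIC)); print(n,x,y)
    print('seat px',(proj(c,[.573,.2155,.23])-[x,y])*3.333)
cv2.imwrite('pics/pre2.png',np.hstack(im))
E
```

```text
5.0167 [0.4988 0.2302 0.2838] 78.20204858297853 [-0.0013 -0.0011 -1.    ] [-0.7148  0.1418  0.2226  1.6111 -0.0313  1.3938  0.876 ] [ 0.3592 -1.0863 -0.2816] 0.222429406150242 49.12263751029968
tool mm [-75.6215   0.7915  -1.2401]
side 262 116
seat px [258.8834691  188.89862654]
top 274 130
seat px [210.55456031 139.86397437]
```

View pics/pre2.png

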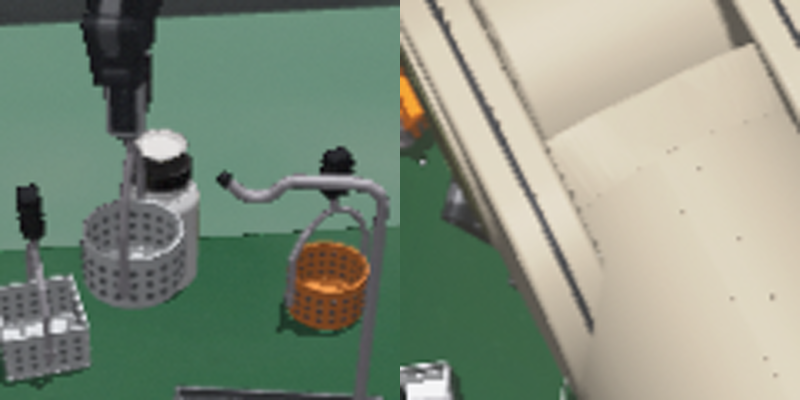

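Crop: the basket hangs upright from the gripper, bar hidden near (130,150). The hook's dip is at (260,192), against a projected seat of (259,189), so the seat estimate holds. I'll insert along the hook.

>>> apply_moves([
  {"x": -8,"y": 0,"z": 0,"ax": 0,"ay": 0,"az": 0,"gripper": 1},
  {"x": -16,"y": 0,"z": -1,"ax": 0,"ay": 0,"az": 0,"gripper": 1},
  {"x": -16,"y": 0,"z": 0,"ax": 0,"ay": 0,"az": 0,"gripper": 1},
  {"x": -16,"y": 1,"z": 0,"ax": 0,"ay": 0,"az": 0,"gripper": 1},
  {"x": -14,"y": 0,"z": 0,"ax": 0,"ay": 0,"az": 0,"gripper": 1},
])

```text
clock: 5.53
position: [0.5689, 0.2157, 0.2858]
ee_rot: [0.103, 0.995, 0.0, 0.0]
ft_force: [-0.1, -0.7, -2.3]
grip_width: 0.224
grasp_force: 49.1
```

>>> apply_moves([
  {"x": -5,"y": 0,"z": 0,"ax": 0,"ay": 0,"az": 0,"gripper": 1},
  {"x": 0,"y": 0,"z": 0,"ax": 0,"ay": 0,"az": 0,"gripper": 1},
  {"x": 0,"y": 0,"z": 0,"ax": 0,"ay": 0,"az": 0,"gripper": 1},
])

```text
clock: 5.78
position: [0.5725, 0.2156, 0.2854]
ee_rot: [0.103, 0.995, 0.0, -0.0]
ft_force: [-0.4, 0.6, -1.5]
grip_width: 0.23
grasp_force: 49.1
```

```bash
python3 st.py .573 .2155 .262
python3 - <<'E'
from h import *
c=cam('side'); x,y=(proj(c,[.573,.22,.22])-[50,50]).astype(int); print(x,y)
cv2.imwrite('pics/in.png',cv2.resize(c['img'][y:y+100,x:x+100,::-1],(500,500),interpolation=cv2.INTER_CUBIC))
E
```

```text
5.7833 [0.5725 0.2156 0.2854] 78.14944545065026 [-0.0002  0.0001 -1.    ] [-0.6439  0.2836  0.2632  1.4466 -0.0739  1.4212  0.9843] [-0.3752  0.6123 -1.4779] 0.23016192525399679 49.13084864616394
tool mm [-0.537   0.0497 23.3751]
289 125
```

View pics/in.png

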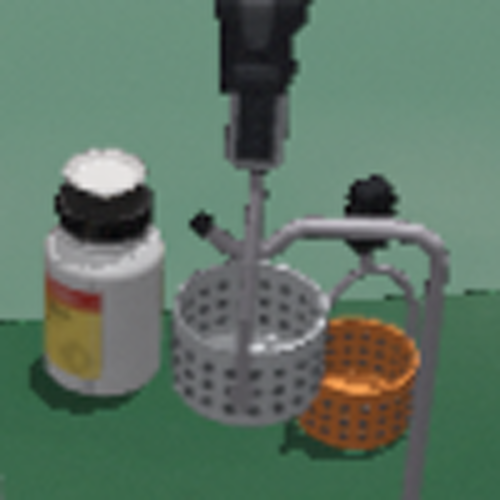

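The hook end at (200,222) now shows through the arch, and the near leg crosses the dip at (255,250). I'll lower gently.

>>> apply_moves([
  {"x": 0,"y": 0,"z": 6,"ax": 0,"ay": 0,"az": 0,"gripper": 1},
  {"x": 0,"y": 0,"z": 6,"ax": 0,"ay": 0,"az": 0,"gripper": 1},
  {"x": 0,"y": 0,"z": 5,"ax": 0,"ay": 0,"az": 0,"gripper": 1},
  {"x": 0,"y": 0,"z": 2,"ax": 0,"ay": 0,"az": 0,"gripper": 1},
  {"x": 0,"y": 0,"z": 0,"ax": 0,"ay": 0,"az": 0,"gripper": 1},
])

```text
clock: 6.25
position: [0.5722, 0.2159, 0.2654]
ee_rot: [0.103, 0.995, -0.0, -0.001]
ft_force: [-0.8, 0.4, -1.5]
grip_width: 0.226
grasp_force: 49.1
```

>>> apply_moves([
  {"x": 0,"y": 0,"z": 2,"ax": 0,"ay": 0,"az": 0,"gripper": 1},
  {"x": 0,"y": 0,"z": 0,"ax": 0,"ay": 0,"az": 0,"gripper": 1},
  {"x": 0,"y": 0,"z": 0,"ax": 0,"ay": 0,"az": 0,"gripper": 1},
])

```text
clock: 6.5
position: [0.5728, 0.2159, 0.2644]
ee_rot: [0.103, 0.995, 0.0, 0.0]
ft_force: [0.3, 0.1, 0.3]
grip_width: 0.225
grasp_force: 49.1
```

>>> apply_moves([
  {"x": 0,"y": 0,"z": 1,"ax": 0,"ay": 0,"az": 0,"gripper": 1},
  {"x": 0,"y": 0,"z": 0,"ax": 0,"ay": 0,"az": 0,"gripper": 1},
  {"x": 0,"y": 0,"z": 0,"ax": 0,"ay": 0,"az": 0,"gripper": 1},
])

```text
clock: 6.75
position: [0.5728, 0.2159, 0.2633]
ee_rot: [0.103, 0.995, 0.0, 0.0]
ft_force: [-0.2, -0.1, -1.6]
grip_width: 0.229
grasp_force: 49.1
```

>>> apply_moves([
  {"x": 0,"y": 0,"z": 1,"ax": 0,"ay": 0,"az": 0,"gripper": 1},
  {"x": 0,"y": 0,"z": 0,"ax": 0,"ay": 0,"az": 0,"gripper": 1},
  {"x": 0,"y": 0,"z": 0,"ax": 0,"ay": 0,"az": 0,"gripper": 1},
])

```text
clock: 7.0
position: [0.5729, 0.216, 0.2627]
ee_rot: [0.103, 0.995, 0.0, 0.0]
ft_force: [-1.5, -0.0, 3.1]
grip_width: 0.227
grasp_force: 49.7
```

```bash
python3 st.py .573 .2155 .262
```

```text
7.0 [0.5729 0.216  0.2627] 78.18226420897719 [ 0.0005  0.0004 -1.    ] [-0.6431  0.2931  0.2609  1.482  -0.0763  1.3758  0.9864] [-1.5124 -0.0383  3.0867] 0.22655050931020043 49.68732833862305
tool mm [-0.2323 -0.4429  0.6543]
```

Contact shows (+3 N upward), so I'll open gently.

>>> apply_moves([
  {"x": 0,"y": 0,"z": 0.3,"ax": 0,"ay": 0,"az": 0,"gripper": 1},
  {"x": 0,"y": 0,"z": 0,"ax": 0,"ay": 0,"az": 0,"gripper": 0.77},
  {"x": 0,"y": 0,"z": 0,"ax": 0,"ay": 0,"az": 0,"gripper": 0.74},
  {"x": 0,"y": 0,"z": 0,"ax": 0,"ay": 0,"az": 0,"gripper": 0.7},
  {"x": 0,"y": 0,"z": 0,"ax": 0,"ay": 0,"az": 0,"gripper": 0.65},
], newtons=20)

```text
clock: 7.42
position: [0.5726, 0.2158, 0.2616]
ee_rot: [0.103, 0.995, -0.0, -0.0]
ft_force: [-0.2, 0.5, 0.6]
grip_width: 0.346
grasp_force: 0.0
```

>>> apply_moves([
  {"x": 0,"y": 0,"z": 0,"ax": 0,"ay": 0,"az": 0,"gripper": 0.55},
  {"x": 0,"y": 0,"z": 0,"ax": 0,"ay": 0,"az": 0,"gripper": 0.4},
  {"x": 0,"y": 0,"z": 0,"ax": 0,"ay": 0,"az": 0,"gripper": 0.3},
  {"x": 0,"y": 0,"z": 0,"ax": 0,"ay": 0,"az": 0,"gripper": 0.3},
  {"x": 0,"y": 0,"z": 0,"ax": 0,"ay": 0,"az": 0,"gripper": 0.3},
])

```text
clock: 7.83
position: [0.5727, 0.2159, 0.262]
ee_rot: [0.103, 0.995, 0.0, -0.0]
ft_force: [-0.2, 0.3, 0.7]
grip_width: 0.7
grasp_force: 0.0
```

```bash
python3 st.py .573 .2155 .262;  python3 - <<'E'
from h import *
c=cam('side'); x,y=(proj(c,[.573,.22,.22])-[50,50]).astype(int); print(x,y)
cv2.imwrite('pics/rel.png',cv2.resize(c['img'][y:y+100,x:x+100,::-1],(500,500),interpolation=cv2.INTER_CUBIC))
E
```

```text
7.8333 [0.5727 0.2159 0.262 ] 78.1809353501806 [-0.      0.0001 -1.    ] [-0.6431  0.2936  0.2609  1.4828 -0.0762  1.3751  0.9864] [-0.2475  0.2984  0.7034] 0.700390145461483 0.0
tool mm [-0.3262 -0.3379 -0.012 ]
289 125
```

View pics/rel.png

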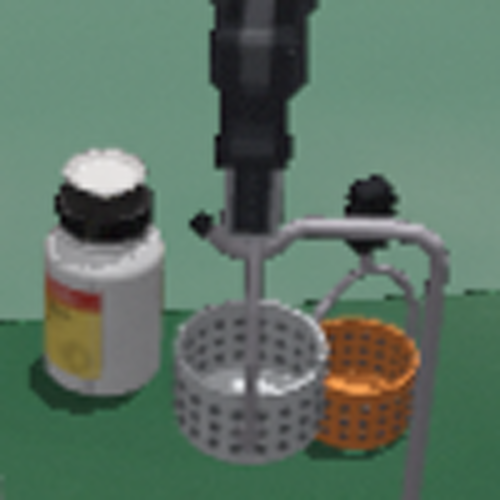

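The basket hangs upright with the arch in the dip at (252,245), and the fingers are open to about 60 mm. Next I'll withdraw straight up.

>>> apply_moves([
  {"x": 0,"y": 0,"z": -5,"ax": 0,"ay": 0,"az": 0,"gripper": 0.3},
  {"x": 0,"y": 0,"z": -10,"ax": 0,"ay": 0,"az": 0,"gripper": 0.3},
  {"x": 0,"y": 0,"z": -15,"ax": 0,"ay": 0,"az": 0,"gripper": 0.3},
  {"x": 0,"y": 0,"z": -20,"ax": 0,"ay": 0,"az": 0,"gripper": 0.3},
  {"x": 0,"y": 0,"z": -20,"ax": 0,"ay": 0,"az": 0,"gripper": 0.3},
])

```text
clock: 8.3
position: [0.5726, 0.2158, 0.3337]
ee_rot: [0.103, 0.995, 0.0, 0.0]
ft_force: [0.5, 1.4, -0.3]
grip_width: 0.697
grasp_force: 0.0
```

>>> apply_moves([
  {"x": 0,"y": 0,"z": -20,"ax": 0,"ay": 0,"az": 0,"gripper": 0.3},
  {"x": 0,"y": 0,"z": 0,"ax": 0,"ay": 0,"az": 0,"gripper": 0.3},
  {"x": 0,"y": 0,"z": 0,"ax": 0,"ay": 0,"az": 0,"gripper": 0.3},
  {"x": 0,"y": 0,"z": 0,"ax": 0,"ay": 0,"az": 0,"gripper": 0.3},
  {"x": 0,"y": 0,"z": 0,"ax": 0,"ay": 0,"az": 0,"gripper": 0.3},
])

```text
clock: 8.72
position: [0.5724, 0.2158, 0.3512]
ee_rot: [0.103, 0.995, -0.0, -0.001]
ft_force: [-0.5, -0.1, -0.5]
grip_width: 0.701
grasp_force: 0.0
```

Run:
```python
from h import *
c=cam('side'); cv2.imwrite('pics/end.png',cv2.resize(c['img'][100:300,200:400,::-1],(600,600),interpolation=cv2.INTER_CUBIC))
```

```text
(no output)
```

View pics/end.png

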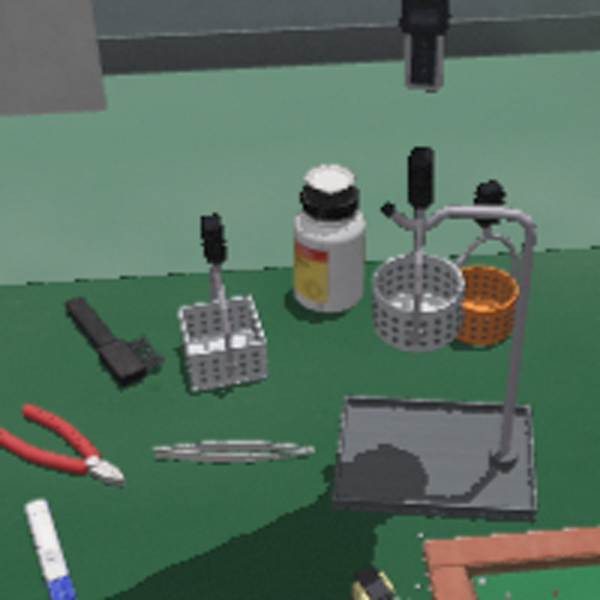

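The round basket hangs upright in the hook at (420,225), with the gripper clear above it at (423,60). The square basket still stands where it was, at (222,340).

```bash
python3 -c "
from workcell import *
print(hand_in())"
```

```text
the job is handed in; nothing more can be done
None
```

The round dip basket hangs upright and free in the drip stand's hook, the square basket and the orange look-alike were not touched, and the job was handed in at about 9 s on the robot clock.

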